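# Clear the housing and hold its cover ready for the screws

### The job

A black knob has been left inside the open grey instrument housing: take it out and drop it into the blue parts bin that stands by itself to the left of the housing. Then pick up the aluminium cover plate by its handle and hold it level above the housing, turned so that its three holes line up with the three threaded bosses, hovering about a centimetre over them and never touching the housing, so that a colleague could start the screws. Finish while still holding the cover there, with the bin and everything else on the bench left where it was.

Things in the scene. Friction and masses are not known exactly. Their poses are not given: they have to be found in the camera images.
- housing: grey open-topped housing, 150 (x) by 120 (y) by 45 mm high, fixed to the bench. Origin: centre of its underside, z up. Walls 4 mm; inside floor 142x112 mm at z 5 mm. Three round bosses (18 mm wide, 6 mm threaded hole) stand in it, tops flush with the rim: two near one short side, one in the middle of the other, +x, short side, where a black cable gland sticks 17 mm out, 12 to 32 mm high.
- cover: loose aluminium plate, 150 (x) by 120 (y) by 4 mm, 0.3 kg, lying flat to the right of the housing, handle up. Origin: centre of its underside, z up. Three 16 mm through holes in the same pattern as the bosses, so it fits one way round only: its axes then lie along the housing's. Handle over its middle: a flat dark bar, 90 mm along x, 12 mm thick in y, with a leg centred 40 mm either side.
- cover_handle (a point): middle of the cover's handle bar, 38 mm straight above the cover's origin; the bar reaches from 30 to 46 mm above the underside, with 26 mm of free space below it; axes as the cover's
- knob: round black adjusting knob, 30 mm diameter, 20 mm high, about 30 g, standing on the housing's inside floor near the middle. Origin: centre of its underside.
- bin: blue open parts bin with small hardware in it, 154 (x) by 134 (y) by 73 mm high, 0.45 kg, loose, alone at the left of the housing (not the two fixed like it at the back right). Origin: centre of its underside, z up; its low front lip faces -x. Things dropped over its middle stay in it.
- hole0 (a point): centre of the cover's 16 mm hole at x,y = (-55,40) mm in the cover's axes, on the cover's underside
- boss0 (a point): centre of the top of the housing's threaded boss at x,y = (-55,40) mm in the housing's axes (45 mm above the bench); hole0 belongs over it
- hole1 (a point): centre of the cover's 16 mm hole at x,y = (-55,-40) mm in the cover's axes, on the cover's underside
- boss1 (a point): centre of the top of the housing's threaded boss at x,y = (-55,-40) mm in the housing's axes (45 mm above the bench); hole1 belongs over it
- hole2 (a point): centre of the cover's 16 mm hole at x,y = (55,0) mm in the cover's axes, on the cover's underside
- boss2 (a point): centre of the top of the housing's threaded boss at x,y = (55,0) mm in the housing's axes (45 mm above the bench); hole2 belongs over it
- cutters: bystander, to be left alone: side cutters, 39x138x10 mm, lying on the mat near its front edge. Origin: centre of its underside.
- tweezers: bystander, to be left alone: steel tweezers, 11x122x10 mm, lying near the front edge. Origin: centre of its underside.
- tin: bystander, to be left alone: round white tin, 55 mm across, 22 mm high, at the front left. Origin: centre of its underside.
- cam_lock: bystander, to be left alone: small metal cam lock, 23x32x24 mm, behind the housing, beside the row of bins. Origin: centre of its underside.
- terminal_block: bystander, to be left alone: green screw terminal block, 11x31x10 mm, behind the loose blue bin. Origin: centre of its underside.
- screwdriver: bystander, to be left alone: red-handled screwdriver, 25x172x24 mm, lying behind the housing. Origin: centre of its underside.

How it is judged:
On the way:
1. the knob lies in the blue bin, let go, while the cover still lies on the bench (x of knob in the frame of bin between -0.077 and 0.077 m and y of knob in the frame of bin between -0.067 and 0.067 m and z of knob in the frame of bin below 0.065 m and contact force between knob and bin above 0.03 N and contact force between the fingers and knob below 0.05 N and height (world z) of cover below 0.01 m), for 0.2 s.
At the end, for the whole second after the job is handed in: The knob lies released in the upright bin; the cover is held by the fingers, still and level (0.1 rad), not touching the housing, each hole within 5 mm horizontally of its own boss (the thread shows whole through the hole) and 3 to 25 mm above the boss top (x of knob in the frame of bin between -0.077 and 0.077 m and y of knob in the frame of bin between -0.067 and 0.067 m and z of knob in the frame of bin below 0.065 m and contact force between knob and bin above 0.03 N and contact force between the fingers and knob below 0.05 N and angle between each of bin, cover's own z axis and vertical below 0.1 rad and contact force between the fingers and cover above 2 N and contact force between cover and housing below 0.2 N and linear speed of cover below 0.02 m/s and horizontal distance between hole0 and boss0 below 0.005 m and z of hole0 in the frame of boss0 between 0.003 and 0.025 m and horizontal distance between hole1 and boss1 below 0.005 m and z of hole1 in the frame of boss1 between 0.003 and 0.025 m and horizontal distance between hole2 and boss2 below 0.005 m and z of hole2 in the frame of boss2 between 0.003 and 0.025 m); the arm keeps its last pose, push and grip.
It fails at once if the cover touches the housing (contact force between cover and housing above 1 N).
It fails at once if the bin is shoved more than 40 mm (distance of bin from where it was at the start of the episode above 0.04 m).
It fails at once if a bystander is moved more than 30 mm (distance of any of cutters, tweezers, tin, cam_lock, terminal_block, screwdriver from where it was at the start of the episode above 0.03 m).
It also fails if it takes over 54 s, if anything falls off the work surface, if the arm or the gripper's body presses on something with over 40 N, if the wrist force passes 120 N, or if a joint passes its speed limit or range.

### The arm

A 6-joint arm with a two-finger parallel gripper is mounted at the origin on a cart in front of the work surface, level with it; the furniture and walls round the work are solid. World frame = base frame: x ahead of the robot, y to its left, z up, the work surface at z = 0. Lengths are in m, angles in rad, forces in N, time in s.
With the tool pointing down it reaches from about 0.25 to 0.775 m from the base axis. Payload 4 kg.
Tool frame: the origin (TCP) lies at the very end of the fingers, on their centre line; the grasp point (between the pads) lies 19 mm behind it (robot.hold_point_z is the distance from the TCP to the grasp point, in m); z points along the fingers, y is the line along which they close (so a half turn about z gives the same grasp; the last joint's range is limited). The gripper opens to 94 mm and grips with 3 to 60 N. Pads are 16 mm wide; open, the fingers measure 119 mm over their backs; the gripper's body (75 mm by 177 mm) begins 78 mm behind the grasp point.
Start: joints at [1.184, 0.087, 1.371, -0, 1.684, -0.103], TCP at [0.154, 0.528, 0.206] pointing down, gripper open.
Joint ranges: [-3.1, 3.1], [-0.76, 2.03], [0.27, 2.55], [-1.08, 4.22], [0.17, 2.65], [-2.57, 2.57]. Speed limits (rad/s): [2.79, 2.79, 3.14, 3.14, 3.14, 3.14].

### API

Orientations are given as [roll, pitch, yaw] about the fixed x, y, z axes, in that order (R = Rz(yaw) Ry(pitch) Rx(roll)).
In Python, from bench import robot gives the robot as it stands.
- The arm moves only by the tool carry_out, never from a script. Its argument "steps" is a list of rows, each a list of 3 entries, a list of its own where there are three numbers: the shift along the tool's x, y, z in m, then the turn about the tool's z in units of 10 degrees (1.0 is 10 degrees), then the closure, from -1 (fully open) to 1 (shut). In form: [[[tx, ty, tz], roll, jaw], ...]. A call has 1 to 10 rows; each row is the pose to reach, as a shift and turn from the pose commanded when the call began, along the tool's axes at that moment; what a row does not reach only later rows make up. A row lasts 1/8 s, in which the tool goes at most 62.5 mm and 10.7 degrees, less where a joint would pass 70% of its speed; a pose out of reach is approached as far as the arm can. A call with a gripper value outside its range is refused whole. The fingers move at their own pace and stop on an object; the grip force is fixed at half the most. Time passes only in rows, so rows that repeat a pose let the fingers close. It gives the time, the measured TCP pose, the force, the opening and the grip force at its end, in the units of the state.
- robot.get_obs(): the state, without advancing time (a new reading comes with each control period).
- robot.snapshot(name): name is "scene" or "top" or "wrist"; returns a dict with "image" (480x640x3 uint8, red, green, blue), "z_map" (480x640 float32, m along the optical axis (not along the pixel's ray), 0 where there is no reading), "mtx" (3x3 intrinsics, pixels), "R" (3x3) and "t" (3): a world point X has camera coordinates R X + t. Camera axes: x right, y down, z forward; pixel columns grow to the right and rows downward; lengths in m; the calibration is good to about 2 mm. A picture is of the moment at which its call begins.
- robot.close_job(): hands the job in; it is judged then, once.
The state is a dict: "time": time; "joint_positions": joint angles; "qvel": joint speeds; "joint_torque": joint torques, N m; "tool_pos": TCP position; "ee_rot": TCP orientation; "wrist_force": force on the tool from outside, world axes, zero at the start; "wrist_torque": the same for the moment, N m; "width": finger opening in m; "finger_force": force on a finger pad.
Only numpy, scipy, OpenCV 4.12 (cv2) and the standard library are available. Lean on these libraries where they do the work, as an engineer would, in place of code of your own. Each camera call takes 0.05 s, during which the arm holds its last target. There are 200 camera calls.

## Working session

There is one attempt and no reset: what is moved stays moved. The work goes in short steps, Python scripts to look and compute and a tool call to move; the robot and the scene stay as the last step left them, time stands still between calls to the robot, and variables do not carry over. Pictures are saved under pics/ and viewed, at most 10 in all, crops included, and the job is handed in when it is done.

Besides the shell and the picture viewer there is one more tool, called after ">>>" as a command line: name --argument value ..., lists and objects as JSON in quotes. carry_out: Moves the arm, as the interface text tells. Its arguments: {"type":"object","properties":{"steps":{"type":"array","items":{"type":"array"}}},"required":["steps"]}

```bash
mkdir -p pics; ls; cat > h.py <<'E'
import numpy as np, cv2
from bench import robot
def snap(n,f=None):
    s=robot.snapshot(n); np.savez('/tmp/%s.npz'%n,**s)
    if f: cv2.imwrite('pics/'+f,s['image'][:,:,::-1])
    return s
def load(n): return dict(np.load('/tmp/%s.npz'%n))
def world(s,u,v,z=None):
    d=np.linalg.inv(s['mtx'])@np.array([u,v,1.]); R,t=s['R'],s['t']
    if z is None: return R.T@(d*s['z_map'][int(round(v)),int(round(u))]-t)
    c=-R.T@t; w=R.T@d
    return c+w*(z-c[2])/w[2]
def cloud(s):
    v,u=np.mgrid[:480,:640]; d=np.stack([u,v,np.ones_like(u)],-1)@np.linalg.inv(s['mtx']).T
    return (d*s['z_map'][...,None]-s['t'])@s['R']
E
python3 - <<'E'
from h import *
s=snap('top','top0.png'); print(s['mtx'],s['R'],s['t'])
o=robot.get_obs(); print(o, robot.hold_point_z)
E
```

```text
pics
[[479.0598162    0.         312.06541799]
 [  0.         479.0598162  237.31081085]
 [  0.           0.           1.        ]] [[-2.63833933e-03 -9.99995684e-01 -1.29260203e-03]
 [-9.92262690e-01  2.77838200e-03 -1.24125080e-01]
 [ 1.24128136e-01  9.55116685e-04 -9.92265737e-01]] [-0.01708268  0.54896802  1.1124707 ]
{'time': 0.05, 'joint_positions': array([ 1.18389562e+00,  8.79231405e-02,  1.37220022e+00,  2.82701242e-05,
        1.68359747e+00, -1.03101720e-01]), 'qvel': array([-1.60235974e-04,  1.68370898e-03, -2.12562217e-03,  6.14894442e-04,
       -2.04819886e-03,  7.07592347e-05]), 'joint_torque': array([ 2.21303875e-03, -3.41535187e+01, -3.03597665e+01,  7.22234021e-02,
        3.04217264e-02, -6.94294022e-05]), 'tool_pos': array([0.15379684, 0.52750574, 0.204349  ]), 'ee_rot': array([-3.13947868e+00, -2.46977081e-04,  2.85779656e+00]), 'wrist_force': array([-0.43848717,  0.74717581, -0.26260467]), 'wrist_torque': array([-0.03146102,  0.03028669, -0.04010036]), 'finger_force': 0.0, 'width': 0.09397126414679549} 0.0188
```

View pics/top0.png

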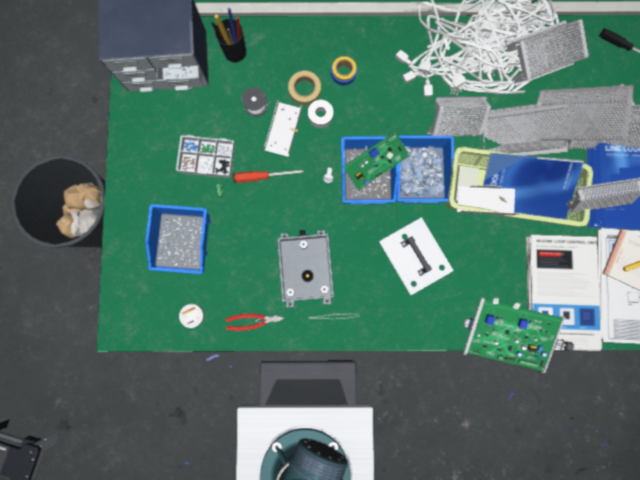

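```bash
python3 - <<'E'
from h import *
s=load('top'); im=s['image'][:,:,::-1]
a=cv2.resize(im[215:320,265:365],None,fx=5.5,fy=5.5,interpolation=cv2.INTER_CUBIC)
b=cv2.resize(im[205:310,370:465],None,fx=5.5,fy=5.5,interpolation=cv2.INTER_CUBIC)
c=np.hstack([a,b]); c=cv2.resize(c,None,fx=4/5.5,fy=4/5.5); print(c.shape)
cv2.imwrite('pics/c1.png',c)
P=cloud(s)
# heights
for n,(u,v) in dict(knob=(307,275),floor=(300,260),boss=(303,245),handle=(416,253),plate=(395,250),bench=(350,280),bin=(178,240)).items(): print(n,world(s,u,v).round(4))
E
```

```text
(420, 780, 3)
knob [ 0.4596 -0.0062  0.0194]
floor [ 0.4973  0.0112 -0.0013]
boss [0.5314 0.0033 0.0259]
handle [ 0.5098 -0.2644  0.0421]
plate [ 0.5207 -0.2213  0.005 ]
bench [ 0.4481 -0.1108 -0.0011]
bin [0.5458 0.308  0.0136]
```

View pics/c1.png

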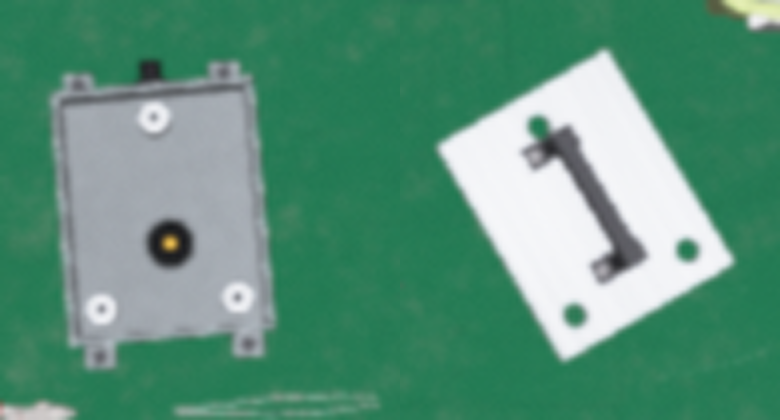

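```bash
python3 - <<'E'
from h import *
s=load('top')
f=lambda x,y,ox,oy:((x+.5)/4-.5+ox,(y+.5)/4-.5+oy)
def fit(loc,w):
    # 2D rigid (Kabsch via complex)
    a=loc[:,0]+1j*loc[:,1]; b=w[:,0]+1j*w[:,1]; th=np.angle(np.sum((b-b.mean())*np.conj(a-a.mean())))
    c=b.mean()-np.exp(1j*th)*a.mean(); print('origin',np.round([c.real,c.imag],4),'yaw deg',np.degrees(th).round(2),'res mm',(abs(b-c-np.exp(1j*th)*a)*1e3).round(1))
L=np.array([[55,0],[-55,40],[-55,-40]])/1e3
H=np.array([world(s,*f(x,y,265,215),.045) for x,y in [(153,118),(101,309),(238,298)]]); fit(L,H)
C=np.array([world(s,*f(x-400,y,370,205),.002) for x,y in [(538,127),(574,315),(687,250)]]); fit(L,C)
print('knob',world(s,*f(170,243,265,215),.025))
# handle from depth
P=cloud(s); r=P[205:310,380:460].reshape(-1,3); r=r[(r[:,2]>.032)&(r[:,2]<.06)]; print(len(r),np.median(r,0)); print(cv2.minAreaRect((r[:,:2]*1e3).astype(np.float32)))
# bin
r=P[195:280,140:215].reshape(-1,3); r=r[(r[:,2]>.055)&(r[:,2]<.09)]; print(cv2.minAreaRect((r[:,:2]*1e3).astype(np.float32)))
print(world(s,178,240,.07))
R=lambda o:o
from scipy.spatial.transform import Rotation as Ro
o=robot.get_obs(); T=Ro.from_euler('xyz',o['ee_rot']).as_matrix(); print(T.round(3))
print('knob in tool',T.T@(world(s,*f(170,243,265,215),.025)-o['tool_pos']))
E
```

```text
origin [ 0.4769 -0.0017] yaw deg 4.86 res mm [0.4 0.5 0.3]
origin [ 0.5069 -0.2721] yaw deg 29.37 res mm [0.2 0.2 0.2]
knob [ 0.45845141 -0.00652098  0.025     ]
239 [ 0.50707196 -0.27234929  0.0450049 ]
((554.1907958984375, -289.0310974121094), (72.47087097167969, 168.18556213378906), 70.9862289428711)
((561.3671264648438, 298.5528259277344), (135.34609985351562, 117.158203125), 85.27536010742188)
[0.53902938 0.29209659 0.07      ]
[[-0.96   0.28  -0.001]
 [ 0.28   0.96  -0.002]
 [ 0.    -0.002 -1.   ]]
knob in tool [-0.44204099 -0.42698163  0.18014286]
```

The top view shows the housing's bosses at full-image pixels of about (303,244), (290,292) and (324,289), with the gland pointing +x and the knob at (307,275). The cover's holes are at (404,237), (413,284) and (442,267), so its yaw is about 29° against 5° for the housing. I'm moving above the knob.

>>> carry_out --steps '[[[-0.442,-0.427,0.08],6.9,-0.3],[[-0.442,-0.427,0.08],6.9,-0.3],[[-0.442,-0.427,0.08],6.9,-0.3],[[-0.442,-0.427,0.08],6.9,-0.3],[[-0.442,-0.427,0.08],6.9,-0.3],[[-0.442,-0.427,0.08],6.9,-0.3],[[-0.442,-0.427,0.08],6.9,-0.3],[[-0.442,-0.427,0.08],6.9,-0.3],[[-0.442,-0.427,0.08],6.9,-0.3],[[-0.442,-0.427,0.08],6.9,-0.3]]'

```text
time: 1.3
tool_pos: [0.459, -0.0077, 0.1246]
ee_rot: [-3.141, -0.001, 1.652]
wrist_force: [0.7, -0.1, -0.2]
width: 0.0612
finger_force: 0.0
```

>>> carry_out --steps '[[[0,0,0],0,-0.3],[[0,0,0],0,-0.3],[[0,0,0],0,-0.3]]'

```text
time: 1.68
tool_pos: [0.4583, -0.0044, 0.1256]
ee_rot: [3.142, -0.0, 1.656]
wrist_force: [0.0, 0.5, 0.4]
width: 0.0613
finger_force: 0.0
```

```bash
python3 - <<'E'
from h import *
s=snap('wrist','w1.png'); o=robot.get_obs(); print(o['tool_pos'],o['ee_rot'],o['width'],o['time'],o['wrist_force'])
E
```

```text
[ 0.4583921  -0.00432653  0.12574497] [ 3.14108921e+00 -2.43231029e-04  1.65584924e+00] 0.06105960681922383 1.725 [ 0.27287187 -0.122096   -0.40378919]
```

View pics/w1.png

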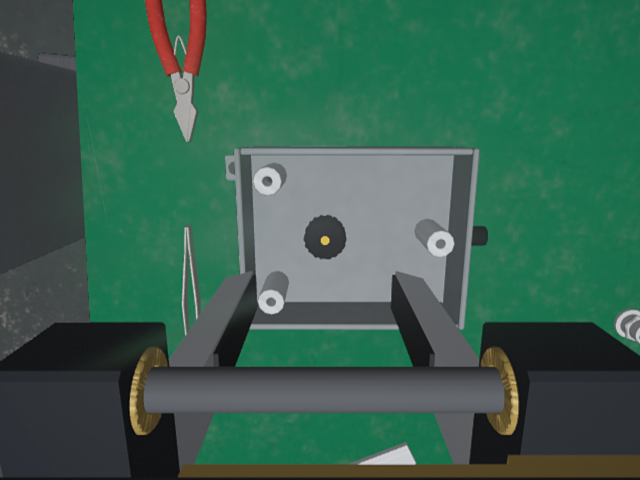

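The wrist view shows the knob at about (325,238) and the boss tops at (267,181), (271,301) and (440,243). It agrees with the top view, and nothing obstructs the grasp.

```bash
cat >> h.py <<'E'
from scipy.spatial.transform import Rotation as Ro
def fit(loc,w):
    a=loc[:,0]+1j*loc[:,1]; b=w[:,0]+1j*w[:,1]; th=np.angle(np.sum((b-b.mean())*np.conj(a-a.mean())))
    c=b.mean()-np.exp(1j*th)*a.mean(); print('origin',np.round([c.real,c.imag],4),'yaw deg',np.degrees(th).round(2),'res mm',(abs(b-c-np.exp(1j*th)*a)*1e3).round(1))
L=np.array([[55,0],[-55,40],[-55,-40]])/1e3
def rel(p):
    o=robot.get_obs(); T=Ro.from_euler('xyz',o['ee_rot']).as_matrix(); return (T.T@(np.array(p)-o['tool_pos'])).round(4)
E
python3 - <<'E'
from h import *
s=load('wrist')
H=np.array([world(s,u,v,.045) for u,v in [(440,243),(267,181),(271,301)]]); print(H.round(4)); fit(L,H)
k=world(s,325,238,.025); print(k, world(s,325,230),world(s,350,200), world(s,440,250))
k[2]=.008; print('rel knob',rel(k), 'bin', rel([.543,.3,.13]))
E
```

```text
[[ 0.5312  0.0026  0.045 ]
 [ 0.4193  0.0326  0.045 ]
 [ 0.426  -0.0461  0.045 ]]
origin [ 0.4771 -0.0021] yaw deg 4.93 res mm [0.7 0.6 0.6]
[ 0.45836062 -0.00537113  0.025     ] [ 0.457955   -0.00054936  0.02163024] [0.47448609 0.01878994 0.00265268] [ 0.53250839 -0.00250821  0.04293592]
rel knob [-0.0011 -0.0002  0.1177] bin [ 0.296   0.1102 -0.0041]
```

>>> carry_out --steps '[[[-0.001,0,0.06],0,-0.3],[[-0.001,0,0.1],0,-0.3],[[-0.001,0,0.115],0,-0.3],[[-0.001,0,0.115],0,-0.3],[[-0.001,0,0.115],0,1],[[-0.001,0,0.115],0,1],[[-0.001,0,0.115],0,1],[[-0.001,0,0.115],0,1],[[-0.001,0,0.115],0,1]]'

```text
time: 2.85
tool_pos: [0.4595, -0.0068, 0.0112]
ee_rot: [3.14, 0.0, 1.653]
wrist_force: [-1.3, 0.0, 3.3]
width: 0.0283
finger_force: 30.0
```

>>> carry_out --steps '[[[0,0,-0.06],0,1],[[0,0,-0.12],0,1],[[0.04,0.015,-0.15],0,1],[[0.1,0.04,-0.15],0,1],[[0.16,0.06,-0.15],0,1],[[0.22,0.08,-0.15],0,1],[[0.27,0.1,-0.15],0,1],[[0.298,0.109,-0.15],0,1],[[0.298,0.109,-0.15],0,1],[[0.298,0.109,-0.15],0,1]]'

```text
time: 4.1
tool_pos: [0.5426, 0.2984, 0.16]
ee_rot: [-3.14, 0.001, 1.653]
wrist_force: [-0.7, -0.4, -0.2]
width: 0.0287
finger_force: 30.0
```

```bash
python3 - <<'E'
from h import *
s=snap('wrist','w2.png'); o=robot.get_obs(); print(o['tool_pos'],o['ee_rot'],o['width'],o['time'],o['finger_force'])
E
```

```text
[0.54270042 0.29804209 0.16030526] [-3.14101209e+00  7.04634678e-04  1.65234181e+00] 0.02842538858571178 4.15 29.99981987344654
```

View pics/w2.png

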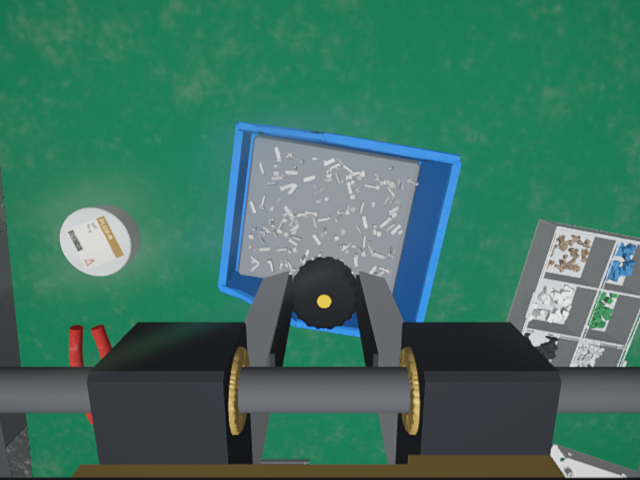

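The knob is held over the near part of the bin, at about (324,300). The visible bin corners are at (460,157), (238,124) and (220,290).

```bash
python3 - <<'E'
from h import *
s=load('wrist')
a=world(s,460,157,.073); print(a); print([world(s,u,v).round(4) for u,v in [(456,160),(241,128),(224,288),(330,200),(250,270)]])
b=world(s,224,288); c=world(s,241,128)
print('lips',world(s,220,290,b[2]),world(s,238,124,c[2]))
ctr=(a+world(s,220,290,b[2]))/2; print(ctr, rel([ctr[0],ctr[1],.07]))
E
```

```text
[0.62139606 0.35931085 0.073     ]
[array([0.6204, 0.3571, 0.0693]), array([0.4783, 0.3652, 0.0366]), array([0.4695, 0.2458, 0.0365]), array([0.5449, 0.3168, 0.016 ]), array([0.4858, 0.2555, 0.0183])]
lips [0.46647078 0.24390228 0.03648233] [0.47615521 0.3677282  0.03661839]
[0.54393342 0.30160656 0.05474116] [0.0035 0.0016 0.0903]
```

>>> carry_out --steps '[[[0.003,0.002,0.05],0,1],[[0.003,0.002,0.095],0,1],[[0.003,0.002,0.11],0,1],[[0.003,0.002,0.11],0,1],[[0.003,0.002,0.11],0,-0.2],[[0.003,0.002,0.11],0,-0.2],[[0.003,0.002,0.11],0,-0.2],[[0.003,0.002,0.11],0,-0.2]]'

```text
time: 5.15
tool_pos: [0.5448, 0.3027, 0.0511]
ee_rot: [3.141, -0.0, 1.654]
wrist_force: [-0.8, 0.8, -0.2]
width: 0.0563
finger_force: 0.0
```

>>> carry_out --steps '[[[0,0,-0.06],0,-0.2],[[0,0,-0.12],0,-0.2],[[0,0,-0.15],0,-0.2],[[0,0,-0.15],0,-0.2]]'

```text
time: 5.65
tool_pos: [0.5461, 0.3033, 0.2044]
ee_rot: [3.134, -0.003, 1.654]
wrist_force: [0.1, 0.0, 0.2]
width: 0.0566
finger_force: 0.0
```

```bash
python3 - <<'E'
from h import *
s=snap('wrist','w3.png'); o=robot.get_obs(); print(o['tool_pos'],o['ee_rot'],o['width'],o['time'],o['finger_force'])
# cover approach: target at (.507,-.272), tool y angle -60.6
print(rel([.507,-.272,.2]), rel([.5,-.0,.2]))
E
```

```text
[0.54494773 0.30270579 0.20118862] [ 3.13960394e+00 -7.31966921e-04  1.65366354e+00] 0.05633449582542632 5.7 0.0
[-0.5696 -0.0854  0.0006] [-0.2979 -0.0699  0.0008]
```

View pics/w3.png

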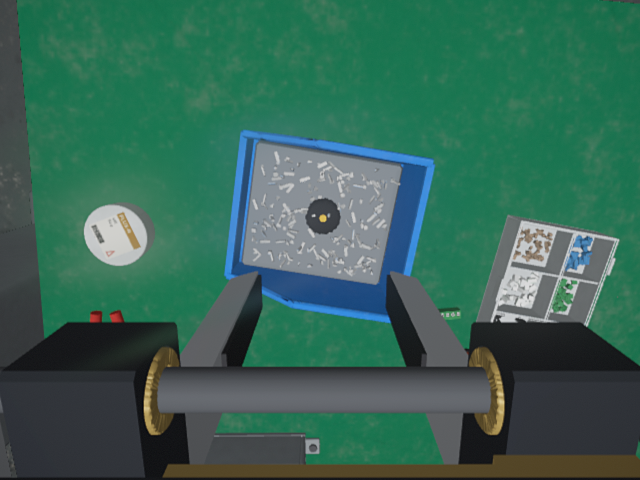

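The knob lies in the middle of the bin, at about (322,216). Next I go above the cover.

>>> carry_out --steps '[[[-0.57,-0.085,0.05],6.5,-0.3],[[-0.57,-0.085,0.05],6.5,-0.3],[[-0.57,-0.085,0.05],6.5,-0.3],[[-0.57,-0.085,0.05],6.5,-0.3],[[-0.57,-0.085,0.05],6.5,-0.3],[[-0.57,-0.085,0.05],6.5,-0.3],[[-0.57,-0.085,0.05],6.5,-0.3],[[-0.57,-0.085,0.05],6.5,-0.3],[[-0.57,-0.085,0.05],6.5,-0.3],[[-0.57,-0.085,0.05],6.5,-0.3]]'

```text
time: 6.95
tool_pos: [0.5045, -0.2749, 0.1461]
ee_rot: [-3.136, 0.004, 0.514]
wrist_force: [-0.5, 0.1, -0.6]
width: 0.0611
finger_force: 0.0
```

>>> carry_out --steps '[[[0,0,0],0,-0.3],[[0,0,0],0,-0.3],[[0,0,0],0,-0.3],[[0,0,0],0,-0.3]]'

```text
time: 7.45
tool_pos: [0.5074, -0.2714, 0.1509]
ee_rot: [3.141, -0.0, 0.521]
wrist_force: [0.0, 0.5, -1.0]
width: 0.0611
finger_force: 0.0
```

```bash
python3 - <<'E'
from h import *
s=snap('wrist','w4.png'); o=robot.get_obs(); print(o['tool_pos'],o['ee_rot'],o['width'],o['time'],o['joint_positions'].round(2))
print(rel([.507,-.272,.025]))
E
```

```text
[ 0.50736683 -0.27164701  0.15086073] [ 3.14109933e+00 -4.19599136e-04  5.20626695e-01] 0.06118280979447238 7.5 [-0.59  0.16  1.4   0.    1.58  0.46]
[-5.000e-04  1.000e-04  1.259e-01]
```

View pics/w4.png

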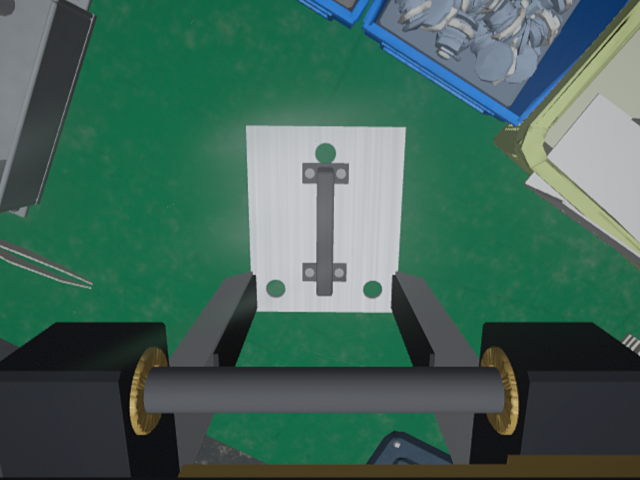

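The wrist view shows the holes at (326,153), (276,288) and (372,289), with the handle bar vertical at column 325.

```bash
python3 - <<'E'
from h import *
s=load('wrist')
# refine hole centres: green blobs inside plate
hsv=cv2.cvtColor(s['image'],cv2.COLOR_RGB2HSV); m=((hsv[...,1]>80)).astype(np.uint8)
pts=[]
for u,v in [(326,153),(276,288),(372,289)]:
    w=m[v-16:v+17,u-16:u+17]; n,l,st,c=cv2.connectedComponentsWithStats(w); i=l[16,16]; pts.append(c[i]+[u-16,v-16]); print(pts[-1],st[i])
C=np.array([world(s,*p,.002) for p in pts]); fit(L,C)
print(rel(np.r_[world(s,325,232,.046)[:2],.019]), world(s,325,232), world(s,290,220))
E
```

```text
[325.13712375 152.95652174] [  6   7  19  19 299]
[275.4537037  287.57407407] [  7   8  18  16 216]
[371.96330275 288.44036697] [  8   8  17  16 218]
origin [ 0.5068 -0.273 ] yaw deg 29.31 res mm [0.2 0.1 0.1]
[0.0019 0.0011 0.1319] [ 0.50949214 -0.27178386  0.04519765] [ 0.49552705 -0.24801772  0.00271434]
```

>>> carry_out --steps '[[[-0.001,0.001,0.06],0.05,-0.3],[[-0.001,0.001,0.11],0.05,-0.3],[[-0.001,0.001,0.131],0.05,-0.3],[[-0.001,0.001,0.131],0.05,-0.3],[[-0.001,0.001,0.131],0.05,1],[[-0.001,0.001,0.131],0.05,1],[[-0.001,0.001,0.131],0.05,1],[[-0.001,0.001,0.131],0.05,1],[[-0.001,0.001,0.131],0.05,1],[[-0.001,0.001,0.131],0.05,1]]'

```text
time: 8.75
tool_pos: [0.5064, -0.2736, 0.0196]
ee_rot: [-3.141, -0.0, 0.51]
wrist_force: [-0.5, 0.7, 1.5]
width: 0.0116
finger_force: 30.0
```

>>> carry_out --steps '[[[0,0,0],0,1],[[0,0,-0.03],0,1],[[0,0,-0.07],0,1],[[0,0,-0.11],0,1],[[0,0,-0.14],0,1],[[0,0,-0.14],0,1],[[0,0,-0.14],0,1],[[0,0,-0.14],0,1]]'

```text
time: 9.75
tool_pos: [0.5055, -0.2733, 0.1566]
ee_rot: [-3.137, 0.002, 0.51]
wrist_force: [0.4, 0.7, -2.1]
width: 0.0116
finger_force: 30.0
```

```bash
python3 - <<'E'
from h import *
o=robot.get_obs(); print(o['tool_pos'],o['ee_rot'],o['width'],o['time'],o['finger_force'])
print(rel([.477,-.002,.12]),'turn units', (np.degrees(o['ee_rot'][2])-4.9)/10)
E
```

```text
[ 0.50551493 -0.2732616   0.15660508] [-3.13727544e+00  2.14952804e-03  5.10292008e-01] 0.011558085663591655 9.75 29.99950110912323
[ 0.1077 -0.2505  0.0375] turn units 2.4337578404255247
```

>>> carry_out --steps '[[[0.01,-0.02,0],0.2,1],[[0.025,-0.055,0],0.5,1],[[0.04,-0.09,0],0.8,1],[[0.055,-0.13,0],1.2,1],[[0.07,-0.17,0],1.6,1],[[0.085,-0.205,0],2.0,1],[[0.1,-0.235,0],2.3,1],[[0.107,-0.25,0],2.43,1],[[0.107,-0.25,0],2.43,1],[[0.107,-0.25,0],2.43,1]]'

```text
time: 11.0
tool_pos: [0.4776, -0.0041, 0.1586]
ee_rot: [3.141, 0.001, 0.086]
wrist_force: [0.7, -0.2, -2.3]
width: 0.0121
finger_force: 30.0
```

>>> carry_out --steps '[[[0,0,0.02],0,1],[[0,0,0.04],0,1],[[0,0,0.055],0,1],[[0,0,0.055],0,1],[[0,0,0.055],0,1],[[0,0,0.055],0,1]]'

```text
time: 11.75
tool_pos: [0.4786, -0.0037, 0.1055]
ee_rot: [3.141, -0.002, 0.086]
wrist_force: [-0.1, -0.5, -2.6]
width: 0.0116
finger_force: 30.0
```

```bash
python3 - <<'E'
from h import *
o=robot.get_obs(); print(o['tool_pos'],o['ee_rot'],o['width'],o['time'],o['finger_force'],o['wrist_force'])
s=snap('wrist'); t=snap('top')
a=s['image'][100:400,160:500,::-1]; a=cv2.resize(a,None,fx=1.6,fy=1.6,interpolation=cv2.INTER_CUBIC)
b=t['image'][200:320,255:365,::-1]; b=cv2.resize(b,(220,240),interpolation=cv2.INTER_CUBIC)
c=np.zeros((480,770,3),np.uint8); c[:a.shape[0],:a.shape[1]]=a; c[:240,550:770]=b; cv2.imwrite('pics/w5.png',c); print(a.shape)
E
```

```text
[ 0.47862172 -0.00368588  0.10553819] [ 3.14124691e+00 -2.02897317e-03  8.61867289e-02] 0.011606518651145868 11.75 29.999350905418396 [-0.06933814 -0.46742081 -2.63650232]
(480, 544, 3)
```

View pics/w5.png

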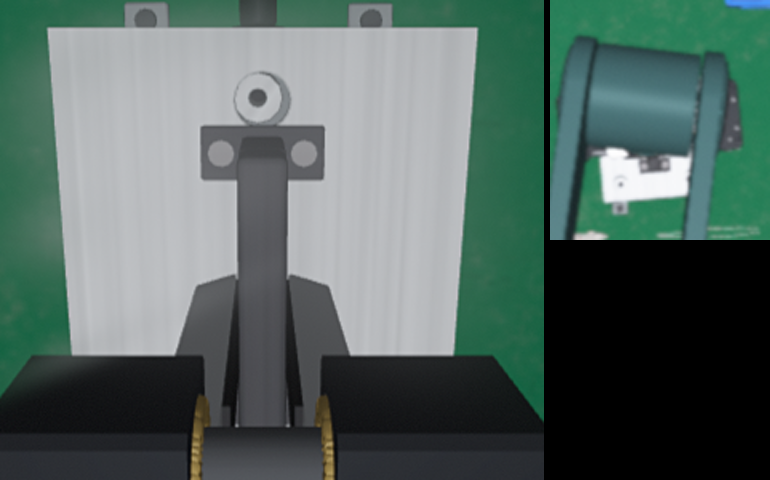

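The wrist view shows boss 2's thread whole through hole 2: boss at crop (258,98), hole at about (264,98). The plate's far corners are at crop (48,28) and (477,28). I'm computing the remaining offset.

```bash
python3 - <<'E'
from h import *
s=load('wrist'); o=robot.get_obs()
p=lambda x,y:((x+.5)/1.6-.5+160,(y+.5)/1.6-.5+100)
zz=[world(s,*p(x,y))[2] for x,y in [(100,60),(430,60),(90,200),(440,200),(95,320),(430,320)]]; print('plate top z',np.round(zz,4))
zt=o['tool_pos'][2]-.0196+.004
A=world(s,*p(48,28),zt);B=world(s,*p(477,28),zt); h=world(s,*p(264,98),zt); b=world(s,*p(258,98),.045)
d=A-B; y=np.degrees(np.arctan2(-d[0],d[1])); print('width',np.linalg.norm(d),'cover yaw',y)
e=np.array([np.cos(np.radians(y)),np.sin(np.radians(y))])
print('origin via edge',((A+B)/2)[:2]-.075*e,'via hole',h[:2]-.055*e,'boss',b[:2],'hole',h[:2])
hd=world(s,*p(263,140),zt+.042); print('handle end',hd)
c=((A+B)/2)[:2]-.075*e
print('shift tool',rel(np.r_[o['tool_pos'][:2]+[.477,-.002]-c,o['tool_pos'][2]]),'tool yaw',np.degrees(o['ee_rot'][2]))
E
```

```text
plate top z [0.2838 0.0886 0.0896 0.0889 0.0899 0.0893]
width 0.11924193662496074 cover yaw 4.964844083416613
origin via edge [ 0.47917307 -0.00456155] via hole [ 0.48002077 -0.00489711] boss [0.53181422 0.00153487] hole [ 5.34814410e-01 -1.37166735e-04]
handle end [ 5.28095763e-01 -3.32399274e-04  1.31729214e-01]
shift tool [-0.0019 -0.0027 -0.    ] tool yaw 4.943267921620478
```

>>> carry_out --steps '[[[-0.0022,-0.0022,0],0,1],[[-0.0022,-0.0022,0.01],0,1],[[-0.0022,-0.0022,0.02],0,1],[[-0.0022,-0.0022,0.028],0,1],[[-0.0022,-0.0022,0.028],0,1],[[-0.0022,-0.0022,0.028],0,1],[[-0.0022,-0.0022,0.028],0,1],[[-0.0022,-0.0022,0.028],0,1]]'

```text
time: 12.85
tool_pos: [0.4758, -0.0016, 0.0769]
ee_rot: [3.142, -0.001, 0.086]
wrist_force: [-0.5, 0.1, -2.2]
width: 0.0121
finger_force: 30.0
```

```bash
python3 - <<'E'
from h import *
o=robot.get_obs(); print(o['tool_pos'],o['ee_rot'],o['width'],o['time'],o['finger_force'],o['wrist_force'])
s=snap('wrist'); t=snap('scene')
a=s['image'][100:300,160:500,::-1]; a=cv2.resize(a,None,fx=1.6,fy=1.6,interpolation=cv2.INTER_CUBIC)
h=s['image'][135:190,290:360,::-1]; h=cv2.resize(h,None,fx=5,fy=5,interpolation=cv2.INTER_CUBIC)
q=t['R']@[.477,0,.05]+t['t']; q=t['mtx']@q/q[2]; u,v=int(q[0]),int(q[1]); u=np.clip(u,80,560);v=np.clip(v,60,420)
b=cv2.resize(t['image'][v-60:v+60,u-80:u+80,::-1],(440,270),interpolation=cv2.INTER_CUBIC)
c=np.zeros((600,800,3),np.uint8); c[:320,:544]=a; c[325:600,:350]=h; c[325:595,355:795]=b; cv2.imwrite('pics/w6.png',c)
E
```

```text
[ 0.47578616 -0.00156015  0.07686741] [ 3.14151465e+00 -8.46318536e-04  8.62338179e-02] 0.012115620740190906 12.85 29.999373257160187 [-0.47400966  0.14031132 -2.23122318]
```

View pics/w6.png

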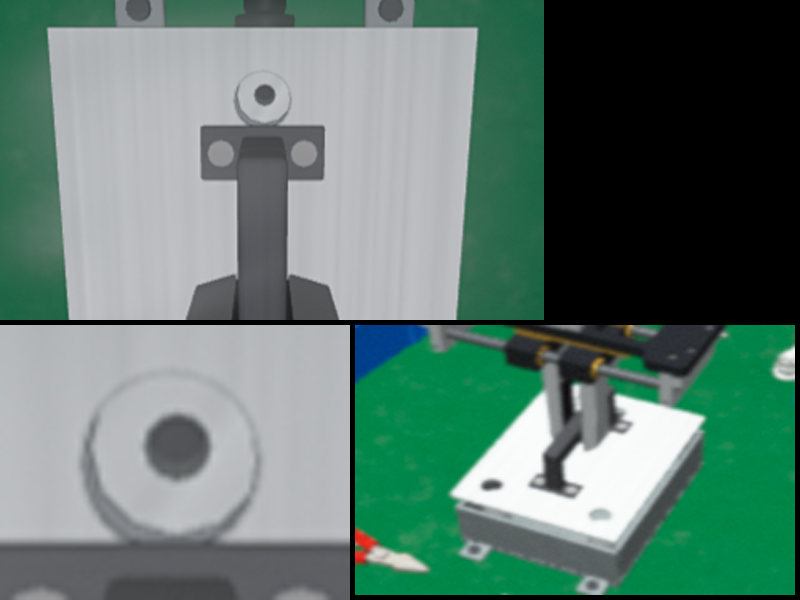

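```bash
python3 - <<'E'
from h import *
s=load('wrist'); t=load('scene'); o=robot.get_obs()
p=lambda x,y:((x+.5)/5-.5+290,(y-325+.5)/5-.5+135)
zt=o['tool_pos'][2]-.0196+.004
h=world(s,*p(172,459),zt); b=world(s,*p(178,446),.045); print('hole',h,'boss',b,'need',(b-h)[:2]*1e3)
P=lambda x,y:((x+.5)/1.6-.5+160,(y+.5)/1.6-.5+100)
A=world(s,*P(48,28),zt);B=world(s,*P(477,28),zt); d=A-B; y=np.arctan2(-d[0],d[1]); print('yaw',np.degrees(y),'origin',((A+B)/2)[:2]-.075*np.array([np.cos(y),np.sin(y)]))
print('plate z',[world(s,*P(x,yy))[2].round(4) for x,yy in [(120,60),(430,60),(90,200),(440,200),(100,300),(430,300)]])
E
```

```text
hole [0.53177203 0.00235826 0.06113677] boss [0.53202886 0.00175904 0.045     ] need [ 0.2568311  -0.59921934]
yaw 4.967230953613393 origin [ 0.47629606 -0.00242003]
plate z [np.float64(0.0601), np.float64(0.0613), np.float64(0.0603), np.float64(0.0608), np.float64(0.06), np.float64(0.0599)]
```

Hole 2 is within 1 mm of its boss, and the plate is level about 12 mm above the bosses. I'll let it settle, then hand in.

>>> carry_out --steps '[[[0,0,0],0,1],[[0,0,0],0,1],[[0,0,0],0,1],[[0,0,0],0,1]]'

```text
time: 13.45
tool_pos: [0.4755, -0.0015, 0.0765]
ee_rot: [-3.142, -0.0, 0.086]
wrist_force: [0.4, 0.4, -3.0]
width: 0.0118
finger_force: 30.0
```

```bash
python3 -c "
from bench import robot
o=robot.get_obs(); print(o['tool_pos'],o['finger_force']); print(robot.close_job())"
```

```text
[ 0.4754972  -0.00153666  0.07649416] 29.999448359012604
the job is handed in; nothing more can be done
None
```

I handed the job in at about 13.5 s: the knob is in the blue bin, and the cover is held level about 12 mm above the bosses, with hole 2 measured within 1 mm of its boss and holes 0 and 1 judged from the plate's fitted position and yaw; no verdict was returned.

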